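# Find the rocking corner of a balance slab and shim it

### The job

The stone slab for the balance rocks at one corner, where the rubber foot underneath is worn. Press down on its corners one after another until you find the one that gives, then press that corner's shim lever down flat, and press the same corner once more to make sure that it is now firm. Only press, with the fingertips: lift nothing, leave the other three levers up and do not disturb the slab's place, the bubble level or the things standing around.

Things in the scene. Friction and masses are not known exactly. Their poses are not given: they have to be found in the camera images.
- slab: Polished grey stone slab, 200 (x) x 240 (y) x 30 mm, 3.9 kg, loose on four hidden rubber feet and a soft middle pad on a flat steel base. Origin: centre of its underside, 24 mm above the bench; z up. It starts level, its top 54 mm above the bench. One foot, at any corner, is 5 mm too short: this corner gives, and springs back level when released.
- corner_1 (a point): Place to press on the slab's top at its far left (+x, +y) corner, 20 mm in from both edges, above lever shim_1. Over a sound foot it gives less than 1.5 mm; over the worn one about 6 N takes it some 5 mm down (the slab tips about 0.04 rad) to a firm stop.
- corner_2 (a point): Place to press on the slab's top at its far right (+x, -y) corner, 20 mm in from both edges, above lever shim_2. Over a sound foot it gives less than 1.5 mm; over the worn one about 6 N takes it some 5 mm down (the slab tips about 0.04 rad) to a firm stop.
- corner_3 (a point): Place to press on the slab's top at its near right (-x, -y) corner, 20 mm in from both edges, above lever shim_3. Over a sound foot it gives less than 1.5 mm; over the worn one about 6 N takes it some 5 mm down (the slab tips about 0.04 rad) to a firm stop.
- corner_4 (a point): Place to press on the slab's top at its near left (-x, +y) corner, 20 mm in from both edges, above lever shim_4. Over a sound foot it gives less than 1.5 mm; over the worn one about 6 N takes it some 5 mm down (the slab tips about 0.04 rad) to a firm stop.
- tab_1 (a point): Place to press on the tab of lever shim_1: its upper face, mid-width, 44 mm out from the pivot, 18 mm short of the end. Moves with the lever: about 34 mm above the bench when raised, 13 mm when flat, and about 6 mm farther from the slab when flat.
- tab_2 (a point): Place to press on the tab of lever shim_2: its upper face, mid-width, 44 mm out from the pivot, 18 mm short of the end. Moves with the lever: about 34 mm above the bench when raised, 13 mm when flat, and about 6 mm farther from the slab when flat.
- tab_3 (a point): Place to press on the tab of lever shim_3: its upper face, mid-width, 44 mm out from the pivot, 18 mm short of the end. Moves with the lever: about 34 mm above the bench when raised, 13 mm when flat, and about 6 mm farther from the slab when flat.
- tab_4 (a point): Place to press on the tab of lever shim_4: its upper face, mid-width, 44 mm out from the pivot, 18 mm short of the end. Moves with the lever: about 34 mm above the bench when raised, 13 mm when flat, and about 6 mm farther from the slab when flat.
- shim_1 (a joint): Steel shim lever, far left (+x, +y) corner: tab 30 mm wide, 62 long, 3 thick, sticking out along the slab's +y from a pivot 12 mm outside its edge, 11.5 mm above the bench. 0 = raised 0.50 rad; 0.50 = flat on the base, the foot above raised 5 mm. About 10 N down on the tab at the worn foot, 13 N at a sound one, where it jacks the slab crooked. Stays as left.
- shim_2 (a joint): Steel shim lever, far right (+x, -y) corner: tab 30 mm wide, 62 long, 3 thick, sticking out along the slab's -y from a pivot 12 mm outside its edge, 11.5 mm above the bench. 0 = raised 0.50 rad; 0.50 = flat on the base, the foot above raised 5 mm. About 10 N down on the tab at the worn foot, 13 N at a sound one, where it jacks the slab crooked. Stays as left.
- shim_3 (a joint): Steel shim lever, near right (-x, -y) corner: tab 30 mm wide, 62 long, 3 thick, sticking out along the slab's -y from a pivot 12 mm outside its edge, 11.5 mm above the bench. 0 = raised 0.50 rad; 0.50 = flat on the base, the foot above raised 5 mm. About 10 N down on the tab at the worn foot, 13 N at a sound one, where it jacks the slab crooked. Stays as left.
- shim_4 (a joint): Steel shim lever, near left (-x, +y) corner: tab 30 mm wide, 62 long, 3 thick, sticking out along the slab's +y from a pivot 12 mm outside its edge, 11.5 mm above the bench. 0 = raised 0.50 rad; 0.50 = flat on the base, the foot above raised 5 mm. About 10 N down on the tab at the worn foot, 13 N at a sound one, where it jacks the slab crooked. Stays as left.
- level: Round bubble level, aluminium, 40 mm across, 12 mm high, standing loose near the middle of the slab. Origin: centre of its underside. Not part of the job.
- weight: Steel 200 g calibration weight with a knob, 30 mm across, 52 mm high, on the bench to the right of the slab. Origin: centre of its underside. Not part of the job.
- jar: Brown glass jar with white cap, 48 mm across, 70 mm high, on the bench beyond the slab. Origin: centre of its underside. Not part of the job.
- beaker: Empty glass beaker, 52 mm across, 65 mm high, on the bench beyond the slab. Origin: centre of its underside. Not part of the job.

How it is judged:
By the outcome, as a careful person would: the job done as asked, in the order asked, and still so for the second after the job is handed in, with the robot touching nothing.
It also fails if it takes over 64 s, if anything falls off the work surface, if the arm or the gripper's body presses on something with over 40 N, if the wrist force passes 120 N, or if a joint passes its speed limit or range.

### The arm

A 6-joint arm with a two-finger parallel gripper is mounted at the origin on the work surface. World frame = base frame: x ahead of the robot, y to its left, z up, the work surface at z = 0. Lengths are in m, angles in rad, forces in N, time in s.
With the tool pointing down it reaches from about 0.275 to 0.725 m from the base axis. Payload 15.9 kg.
Tool frame: the origin (TCP) lies midway between the tips of the shut fingers; the grasp point (between the pads) lies 19 mm behind it; z points along the fingers, y is the line along which they close (so a half turn about z gives the same grasp; the last joint's range is limited). The gripper opens to 85 mm and grips with 20 to 120 N. Pads are 22 mm wide; open, the fingers measure 114 mm over their backs; the gripper's body (76 mm by 85 mm) begins 54 mm behind the grasp point. The pads swing forward as they close: fully open they stand 13 mm farther back than shut.
Start: joints at [1.323, 0.213, -0.034, 1.323, 0, 1.571], TCP at [0.123, 0.485, 0.231] pointing down, gripper open.
Joint ranges: [-2.98, 2.98], [-0.74, 1.72], [-1.14, 1.35], [-2.1, 2.04], [-1.57, 1.44], [-3.14, 3.14]. Speed limits (rad/s): [1.89, 1.89, 2.39, 2.57, 3.14, 3.14].

### API

Orientations are given as a unit quaternion [w, x, y, z].
In Python, from rig import ctrl, viewer, job gives the robot as it stands.
- The arm moves only by the tool apply_moves, never from a script. Its arguments are lists of equal length, an entry for each row: "claw": the opening, from -1 (shut) to 1 (fully open); "linear": the shift along the tool's x, y, z in mm, a list of three; "rot": the turn, a rotation vector about the tool's x, y, z in rad, a list of three. In form: {"claw": [claw, ...], "linear": [[tx, ty, tz], ...], "rot": [[ax, ay, az], ...]}. A call has exactly 8 rows; each row shifts and turns the commanded pose from where the row before left it, along the tool's axes as they then stand; what a row does not reach is not made up. A row lasts 1/12 s, in which the tool goes at most 41.7 mm and 7.16 degrees, less where a joint would pass 70% of its speed; a pose out of reach is approached as far as the arm can. A call with a gripper value outside its range is refused whole. The fingers move at their own pace and stop on an object; "force" is the grip in N (left out, the last holds). Time passes only in rows, so rows that do not move let the fingers close, or fill a call up. It gives the time, the measured TCP pose, the force and the opening at its end, in the units of the state.
- ctrl.observe(): the state, without advancing time (a new reading comes with each control period).
- viewer.get_image(name): name is "side" or "top"; returns the picture (384x512x3 uint8, blue, green, red); there is no depth.
- viewer.camera_info(name): a dict with "vfov" (degrees; the focal length in pixels is half the picture's height over the tangent of half this angle, whatever the lens; pixels are square), "cx", "cy" (the principal point, pixels), "k1" (the pictures are not rectified: a ray, as slopes to the right and down, at radius r is drawn at 1 + k1 r^2 times it, then the intrinsics apply), "R" (3x3) and "t" (3): a world point X has camera coordinates R X + t. Camera axes: x right, y down, z forward; pixel columns grow to the right and rows downward; lengths in m; the calibration is good to about 2 mm. A picture is of the moment at which its call begins. camera_info takes no time and is no camera call.
- job.close_job(): hands the job in, once; it reports no verdict.
The state is a dict: "t": time; "joint_positions": joint angles; "qvel": joint speeds; "joint_efforts": joint torques, N m; "tcp_pos": TCP position; "tcp_rot": TCP orientation; "force": force on the tool from outside, world axes, zero at the start; "moment": the same for the moment, N m; "grip_width": finger opening in m.
Only numpy, scipy, OpenCV 4.12 (cv2) and the standard library are available. Lean on these libraries where they do the work, as an engineer would, in place of code of your own. Each camera call takes 0.05 s, during which the arm holds its last target. There are 200 camera calls.

## Working session

There is one attempt and no reset: what is moved stays moved. The work goes in short steps, Python scripts to look and compute and a tool call to move; the robot and the scene stay as the last step left them, time stands still between calls to the robot, and variables do not carry over. Pictures are saved under pics/ and viewed, on a budget of 10 in all, crops included, one or two more only if the job needs it, and the job is handed in when it is done.

Besides the shell and the picture viewer there is one more tool, called after "Emit:" as a command line: name --argument value ..., lists and objects as JSON in quotes. apply_moves: Moves the arm, as the interface text tells. Its arguments: {"type":"object","properties":{"claw":{"type":"array"},"linear":{"type":"array"},"rot":{"type":"array"},"force":{"type":"number"}},"required":["claw","linear","rot"]}

```bash
mkdir -p pics; ls
python3 - <<'E'
from rig import ctrl,viewer
import cv2,json
s=ctrl.observe();print(s)
for n in("side","top"):
    cv2.imwrite(f"pics/{n}0.png",viewer.get_image(n));print(n,viewer.camera_info(n))
E
```

```text
pics
{'t': 0.0, 'joint_positions': array([ 1.32297595e+00,  2.13380086e-01, -3.50557760e-02,  1.32350817e+00,
        1.30898473e-05,  1.57082008e+00]), 'qvel': array([-1.24384484e-03,  8.51945201e-05, -1.49803107e-03,  1.18640277e-03,
       -2.27645689e-05, -1.04726615e-03]), 'joint_efforts': array([ 1.12781225e-03, -6.86162138e+01,  4.87124527e+01,  1.71663822e-02,
        2.04807207e-04, -4.24763039e-05]), 'tcp_pos': array([0.12255738, 0.48439227, 0.23080553]), 'tcp_rot': array([-7.74126445e-05,  1.23605120e-01,  9.92331318e-01, -5.68647199e-04]), 'force': array([ 0.73197055, -0.94304941, -0.1244375 ]), 'moment': array([0.00360269, 0.01556303, 0.02442163]), 'grip_width': 0.08569157294601785}
side {'vfov': 48.385451403771135, 'cx': 253.68088813245103, 'cy': 196.69185483711797, 'k1': 0.046822109163735054, 'R': array([[ 0.77746519, -0.62875501,  0.0146634 ],
       [-0.35190129, -0.45421853, -0.81844426],
       [ 0.52126132,  0.63115185, -0.5743988 ]]), 't': array([-0.49217907,  0.26731014,  0.65468847])}
top {'vfov': 55.265900104645546, 'cx': 259.4672969494673, 'cy': 193.083182739134, 'k1': -0.018584109531470706, 'R': array([[ 0.0176832 , -0.99978873,  0.01047888],
       [-0.98013745, -0.01940426, -0.19736781],
       [ 0.19752945, -0.00678065, -0.9802735 ]]), 't': array([-0.00700204,  0.5963248 ,  0.65340717])}
```

View pics/top0.png

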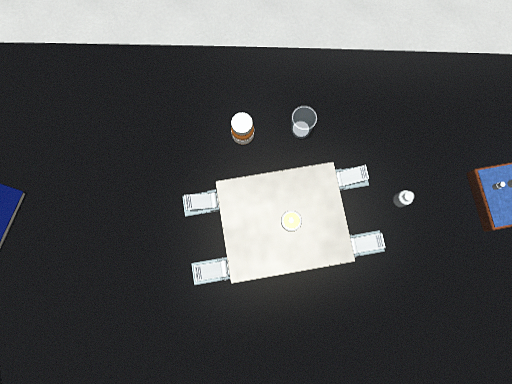

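View pics/side0.png

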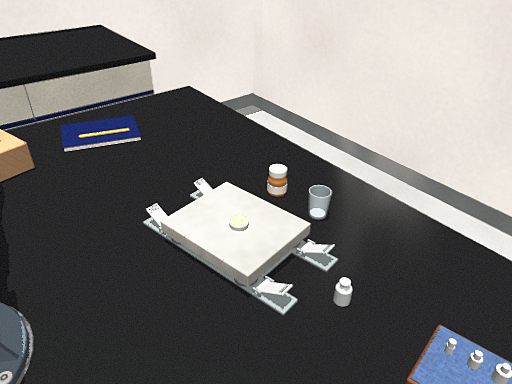

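The top view shows the slab with corners near (217,181), (334,163), (354,262) and (231,283), the level at (291,221), and four levers left and right. The side view agrees: all levers are up, and the jar and beaker stand beyond the slab. The arm isn't blocking either view.

```bash
cat > h.py <<'E'
import numpy as np,cv2
from rig import ctrl,viewer
def K(n):
    c=viewer.camera_info(n);return c,192/np.tan(np.radians(c['vfov']/2))
def cast(n,uv,z):
    c,f=K(n);d=(np.atleast_2d(uv).astype(float)-[c['cx'],c['cy']])/f
    s=d.copy()
    for _ in range(20): s=d/(1+c['k1']*(s**2).sum(1,keepdims=True))
    r=np.c_[s,np.ones(len(s))]@c['R'];o=-c['R'].T@c['t']
    return o+r*((z-o[2])/r[:,2])[:,None]
def proj(n,X):
    c,f=K(n);p=np.atleast_2d(X)@c['R'].T+c['t'];s=p[:,:2]/p[:,2:]
    return s*(1+c['k1']*(s**2).sum(1,keepdims=True))*f+[c['cx'],c['cy']]
E
python3 - <<'E'
from h import *
im=cv2.imread("pics/top0.png")
m=(im.min(2)>130).astype(np.uint8)
m[:100]=0
m=cv2.morphologyEx(m,cv2.MORPH_OPEN,np.ones((3,3)))
m2=cv2.morphologyEx(m,cv2.MORPH_OPEN,np.ones((35,35)))
m2=cv2.dilate(m2,np.ones((9,9)))&m
cs,_=cv2.findContours(m2,0,1);c=max(cs,key=cv2.contourArea)
P=cast("top",c[:,0],.054)
m3=P[:,:2]
r=cv2.minAreaRect((m3*1000).astype(np.float32));print(r);B=cv2.boxPoints(r);print(B)
q=cv2.approxPolyDP(c,8,True)[:,0];print(q,cast("top",q,.054).round(4))
# tabs
t=m.copy();t[cv2.dilate(m2,np.ones((3,3)))>0]=0
n,l,st,ce=cv2.connectedComponentsWithStats(t)
for i in range(1,n):
    if st[i,4]>40: print(st[i],ce[i].round(1),cast("top",ce[i],.034).round(3))
# side slab corners check
w,h=r[1];print(proj("side",np.c_[B/1000,np.full(4,.054)]).round(1))
E
```

```text
((545.6556396484375, -46.149658203125), (199.95529174804688, 265.4564514160156), 10.817492485046387)
[[ 422.544     65.45606]
 [ 472.36517 -195.28323]
 [ 668.7673  -157.75537]
 [ 618.9461   102.98392]]
[[343 169]
 [216 181]
 [224 278]
 [350 262]] [[ 0.6497 -0.1614  0.054 ]
 [ 0.62    0.0902  0.054 ]
 [ 0.434   0.0676  0.054 ]
 [ 0.4676 -0.1698  0.054 ]]
[231 112  22  21 362] [241.4 122.2] [[0.752 0.045 0.034]]
[293 121  16  16 204] [300.5 128.5] [[ 0.741 -0.079  0.034]]
[345 165  24  24 457] [356.3 176.7] [[ 0.64  -0.193  0.034]]
[183 190  32  26 610] [198.9 202.6] [[0.58  0.125 0.034]]
[399 190  15  15 176] [406. 197.] [[ 0.599 -0.293  0.034]]
[353 231  31  31 669] [367.4 243.3] [[ 0.505 -0.21   0.034]]
[192 258  31  27 659] [207.2 271. ] [[0.446 0.102 0.034]]
[[154.9 218.3]
 [252.9 280.2]
 [316.3 225.8]
 [222.  179.2]]
```

Run:
```python
from h import *
im=cv2.imread("pics/top0.png")
m=(im.min(2)>130).astype(np.uint8); m[:100]=0
m=cv2.morphologyEx(m,cv2.MORPH_OPEN,np.ones((3,3)))
# subpixel-ish edge lines between approx corners, via scanning mask mid parts
C=np.array([[217,181],[334,163],[354,262],[231,283]],float)
f=cv2.GaussianBlur(im.min(2),(3,3),0).astype(np.float32)
L=[]
for i in range(4):
    a,b=C[i],C[(i+1)%4];d=(b-a)/np.linalg.norm(b-a);n=np.array([d[1],-d[0]]) # outward
    rng=np.linspace(.1,.9,60) if i%2==0 else np.linspace(.38,.62,25)
    pts=[]
    for s in rng:
        t=np.arange(-6,6,.25);p=a+s*(b-a)+t[:,None]*n
        v=cv2.remap(f,p[:,0].astype(np.float32)[None],p[:,1].astype(np.float32)[None],1)[0]
        k=np.argmin(np.gradient(v));pts.append(p[k])
    X=cast("top",pts,.054)[:,:2]
    vx=cv2.fitLine(X.astype(np.float32),cv2.DIST_HUBER,0,.001,.001).ravel();L.append(vx)
    print(i,np.degrees(np.arctan2(vx[1],vx[0])).round(2))
def inter(p,q):
    s=np.linalg.solve(np.c_[p[:2],-q[:2]],q[2:]-p[2:]);return p[2:]+s[0]*p[:2]
V=np.array([inter(L[i-1],L[i]) for i in range(4)]);print(V.round(4))
print(np.linalg.norm(V-np.roll(V,-1,0),axis=1))
c=V.mean(0);ang=np.arctan2(*((V[0]+V[1]-V[2]-V[3])[::-1]))
ang2=np.arctan2(*((V[0]+V[3]-V[1]-V[2])[::-1]))-np.pi/2
print(c,ang,ang2)
y=(ang*.4+ang2*.6);R=np.array([[np.cos(y),-np.sin(y)],[np.sin(y),np.cos(y)]])
l=np.array([[.08,.1],[.08,-.1],[-.08,-.1],[-.08,.1]])
print("corners",(c+l@R.T).round(4))
t=np.array([[.08,.12+.012+.0386],[.08,-.1706],[-.08,-.1706],[-.08,.1706]])
print("tabs",(c+t@R.T).round(4))
o=im.copy()
cor=np.array([[.1,.12],[.1,-.12],[-.1,-.12],[-.1,.12]])
s=cv2.imread("pics/side0.png")
for n,I in(("top",o),("side",s)):
    for p in proj(n,np.r_[np.c_[c+l@R.T,[.054]*4],np.c_[c+t@R.T,[.034]*4],np.c_[c+cor@R.T,[.054]*4]]): cv2.circle(I,(int(round(p[0])),int(round(p[1]))),1,(0,0,255),-1)
cv2.imwrite("pics/ov.png",np.hstack([cv2.resize(o[140:300,170:400],None,fx=1.7,fy=1.7),cv2.resize(s[165:325,130:360],None,fx=1.7,fy=1.7)]))
```

```text
0 -79.25
1 11.04
2 -79.25
3 10.8
[[ 0.6206  0.0923]
 [ 0.665  -0.1414]
 [ 0.4694 -0.1796]
 [ 0.4248  0.0549]]
[0.23789352 0.19929655 0.23872782 0.19930643]
[ 0.5449493 -0.0434381] 0.19064578 0.18757284
corners [[ 0.6048  0.0698]
 [ 0.6423 -0.1266]
 [ 0.4851 -0.1567]
 [ 0.4476  0.0398]]
tabs [[ 0.5915  0.1391]
 [ 0.6555 -0.196 ]
 [ 0.4984 -0.226 ]
 [ 0.4344  0.1091]]
```

View pics/ov.png

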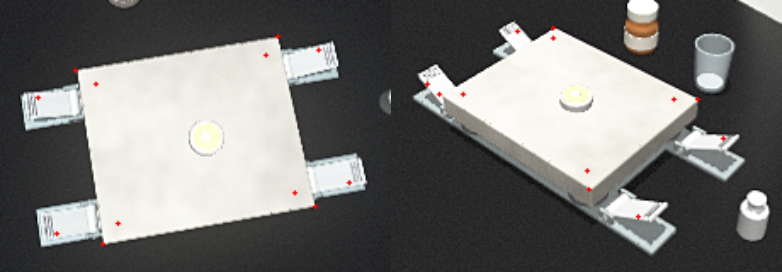

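Line fits give a slab of 238–239 × 199 mm, which matches the given size. Its centre is at (0.545, -0.043) with yaw about 0.189 rad. The corner marks land correctly in both views. The levers sit a little inward of x = ±80 mm, so I'll measure the one I need later. Next I shut the claw and turn the tool to the slab's axes.

Emit:
apply_moves --claw '[-1,-1,-1,-1,-1,-1,-1,-1]' --linear '[[0,0,0],[0,0,0],[0,0,0],[0,0,0],[0,0,0],[0,0,0],[0,0,0],[0,0,0]]' --rot '[[0,0,0.12],[0,0,0.12],[0,0,0.12],[0,0,0.12],[0,0,0.12],[0,0,0.12],[0,0,0.12],[0,0,0.12]]'

```text
t: 0.77
tcp_pos: [0.1226, 0.4845, 0.231]
tcp_rot: [0.0, 0.57, 0.821, -0.0]
force: [-0.1, 0.2, -0.2]
grip_width: 0.0001
```

```bash
cat > go.py <<'E'
import sys
from h import *
from scipy.spatial.transform import Rotation as Ro
s=ctrl.observe();w=s['tcp_rot'];R=Ro.from_quat(w,scalar_first=True).as_matrix()
print(s['t'],s['tcp_pos'].round(4),s['force'].round(2),s['grip_width'],s['joint_positions'].round(2))
T=Ro.from_matrix(np.c_[[-.188,.982,0],[.982,.188,0],[0,0,-1.]])
print("rot",(Ro.from_matrix(R).inv()*T).as_rotvec().round(4))
if len(sys.argv)>1:
    g=np.array(eval(sys.argv[1]));print("lin mm",(R.T@(g-s['tcp_pos'])*1000).round(1))
E
python3 go.py "[.6048,.0698,.231]"
```

```text
0.7667 [0.1226 0.4845 0.231 ] [-0.14  0.22 -0.19] 0.00011927105262720989 [ 1.32  0.21 -0.03  1.32  0.    2.54]
rot [-0.0003  0.0005  0.1679]
lin mm [-5.571e+02  3.069e+02  2.000e-01]
```

Emit:
apply_moves --claw '[-1,-1,-1,-1,-1,-1,-1,-1]' --linear '[[0,0,0],[0,0,0],[-31,24.7,0],[-31,24.7,0],[-31,24.7,0],[-31,24.7,0],[-31,24.7,0],[-31,24.7,0]]' --rot '[[0,0,0.084],[0,0,0.084],[0,0,0],[0,0,0],[0,0,0],[0,0,0],[0,0,0],[0,0,0]]'

```text
t: 1.43
tcp_pos: [0.305, 0.3293, 0.2312]
tcp_rot: [-0.0, 0.635, 0.773, -0.0]
force: [-0.0, 1.3, 0.2]
grip_width: 0.0003
```

Emit:
apply_moves --claw '[-1,-1,-1,-1,-1,-1,-1,-1]' --linear '[[-31,24.7,0],[-31,24.7,0],[-31,24.7,0],[-31,24.7,0],[-31,24.7,10],[-31,24.7,20],[-31,24.7,20],[-31,24.7,20]]' --rot '[[0,0,0],[0,0,0],[0,0,0],[0,0,0],[0,0,0],[0,0,0],[0,0,0],[0,0,0]]'

```text
t: 2.1
tcp_pos: [0.5415, 0.129, 0.164]
tcp_rot: [0.0, 0.635, 0.772, 0.0]
force: [-0.0, 1.5, 0.0]
grip_width: 0.0003
```

```bash
python3 go.py "[.6048,.0698,.06]"
```

```text
2.1 [0.5415 0.129  0.164 ] [-0.02  1.55  0.01] 0.0002574856359655786 [ 0.23  0.35 -0.02  1.2   0.    1.61]
rot [ 0.0001 -0.      0.0055]
lin mm [-70.3  50.6 104. ]
```

Emit:
apply_moves --claw '[-1,-1,-1,-1,-1,-1,-1,-1]' --linear '[[-23.5,17,20],[-23.5,17,20],[-23.3,16.6,20],[0,0,20],[0,0,16],[0,0,4],[0,0,0],[0,0,0]]' --rot '[[0,0,0],[0,0,0],[0,0,0],[0,0,0],[0,0,0],[0,0,0],[0,0,0],[0,0,0]]'

```text
t: 2.77
tcp_pos: [0.6037, 0.0718, 0.0657]
tcp_rot: [0.0, 0.635, 0.773, 0.0]
force: [1.0, 0.4, 0.7]
grip_width: -0.0002
```

Emit:
apply_moves --claw '[-1,-1,-1,-1,-1,-1,-1,-1]' --linear '[[0,0,1],[0,0,1],[0,0,1],[0,0,1],[0,0,1],[0,0,0],[0,0,0],[0,0,0]]' --rot '[[0,0,0],[0,0,0],[0,0,0],[0,0,0],[0,0,0],[0,0,0],[0,0,0],[0,0,0]]'

```text
t: 3.43
tcp_pos: [0.6036, 0.0715, 0.06]
tcp_rot: [-0.0, 0.635, 0.773, -0.0]
force: [0.7, 0.4, 0.3]
grip_width: 0.0
```

```bash
python3 go.py "[.6048,.0698,.054]"
```

```text
3.4333 [0.6036 0.0715 0.06  ] [0.66 0.41 0.34] 4.2399304405613995e-05 [ 0.12  0.51 -0.04  1.01 -0.    1.49]
rot [-0.      0.      0.0058]
lin mm [-1.9  0.8  6. ]
```

Emit:
apply_moves --claw '[-1,-1,-1,-1,-1,-1,-1,-1]' --linear '[[-1.5,0,2],[0,0,1.5],[0,0,1],[0,0,1],[0,0,0.5],[0,0,0.5],[0,0,0],[0,0,0]]' --rot '[[0,0,0],[0,0,0],[0,0,0],[0,0,0],[0,0,0],[0,0,0],[0,0,0],[0,0,0]]'

```text
t: 4.1
tcp_pos: [0.6039, 0.0701, 0.0536]
tcp_rot: [-0.0, 0.635, 0.773, 0.0]
force: [-2.0, 0.3, 1.4]
grip_width: -0.0003
```

Emit:
apply_moves --claw '[-1,-1,-1,-1,-1,-1,-1,-1]' --linear '[[0,0,0.5],[0,0,0.5],[0,0,0.5],[0,0,0],[0,0,0],[0,0,0],[0,0,0],[0,0,0]]' --rot '[[0,0,0],[0,0,0],[0,0,0],[0,0,0],[0,0,0],[0,0,0],[0,0,0],[0,0,0]]'

```text
t: 4.77
tcp_pos: [0.6042, 0.0703, 0.0522]
tcp_rot: [0.0, 0.635, 0.773, 0.0]
force: [-1.8, 2.4, 5.2]
grip_width: 0.0004
```

Emit:
apply_moves --claw '[-1,-1,-1,-1,-1,-1,-1,-1]' --linear '[[0,0,0.5],[0,0,0.5],[0,0,0.5],[0,0,0],[0,0,0],[0,0,0],[0,0,0],[0,0,0]]' --rot '[[0,0,0],[0,0,0],[0,0,0],[0,0,0],[0,0,0],[0,0,0],[0,0,0],[0,0,0]]'

```text
t: 5.43
tcp_pos: [0.6044, 0.0705, 0.0509]
tcp_rot: [0.0, 0.635, 0.773, 0.001]
force: [-1.0, 2.9, 7.4]
grip_width: 0.0002
```

Emit:
apply_moves --claw '[-1,-1,-1,-1,-1,-1,-1,-1]' --linear '[[0,0,0.5],[0,0,0.5],[0,0,0.5],[0,0,0],[0,0,0],[0,0,0],[0,0,0],[0,0,0]]' --rot '[[0,0,0],[0,0,0],[0,0,0],[0,0,0],[0,0,0],[0,0,0],[0,0,0],[0,0,0]]'

```text
t: 6.1
tcp_pos: [0.6046, 0.0707, 0.0496]
tcp_rot: [0.0, 0.635, 0.773, 0.001]
force: [-0.1, 4.6, 8.2]
grip_width: 0.0001
```

Emit:
apply_moves --claw '[-1,-1,-1,-1,-1,-1,-1,-1]' --linear '[[0,0,0.5],[0,0,0.5],[0,0,0.5],[0,0,0],[0,0,0],[0,0,0],[0,0,0],[0,0,0]]' --rot '[[0,0,0],[0,0,0],[0,0,0],[0,0,0],[0,0,0],[0,0,0],[0,0,0],[0,0,0]]'

```text
t: 6.77
tcp_pos: [0.6048, 0.0708, 0.0488]
tcp_rot: [0.0, 0.635, 0.773, 0.001]
force: [-3.3, 4.9, 19.0]
grip_width: -0.0002
```

Corner_1 went down about 5 mm at roughly 8 N and then stopped firmly at 19 N, so it is the worn one. I back off slowly and measure tab_1 in the first pictures.

Emit:
apply_moves --claw '[-1,-1,-1,-1,-1,-1,-1,-1]' --linear '[[0,0,-1],[0,0,-1.5],[0,0,-2],[0,0,-2],[0,0,-4],[0,0,-10],[0,0,-15],[0,0,-15]]' --rot '[[0,0,0],[0,0,0],[0,0,0],[0,0,0],[0,0,0],[0,0,0],[0,0,0],[0,0,0]]'

```text
t: 7.43
tcp_pos: [0.6037, 0.0699, 0.0988]
tcp_rot: [-0.0, 0.635, 0.773, -0.0]
force: [-0.1, -0.3, -1.0]
grip_width: 0.0002
```

```bash
python3 go.py
python3 - <<'E'
from h import *
c=np.array([.54495,-.04344]);y=.189;R=np.array([[np.cos(y),-np.sin(y)],[np.sin(y),np.cos(y)]])
out=[]
for n,(u,v) in (("top",(175,180)),("side",(185,165))):
    I=cv2.imread(f"pics/{n}0.png")[v:v+45,u:u+50];I=cv2.resize(I,None,fx=8,fy=8,interpolation=cv2.INTER_CUBIC)
    for x,col in((.06,(255,0,0)),(.07,(0,0,255)),(.08,(0,160,0))):
        P=[]
        for r in (0,44,62):
            d=c+R@np.array([x,.132+r*np.cos(.5)/1000]);P.append([*d,.0115+.0015+r*np.sin(.5)/1000])
        q=((proj(n,P)-[u,v]+.5)*8).astype(int)
        cv2.polylines(I,[q],False,col,1);[cv2.circle(I,tuple(map(int,k)),3,col,-1) for k in q]
    out.append(I)
cv2.imwrite("pics/tab.png",np.hstack(out))
E
```

```text
7.4333 [0.6037 0.0699 0.0988] [-0.08 -0.26 -1.01] 0.00018098609311435822 [ 0.12  0.49  0.02  1.1  -0.    1.49]
rot [-0.0007  0.      0.0057]
```

View pics/tab.png

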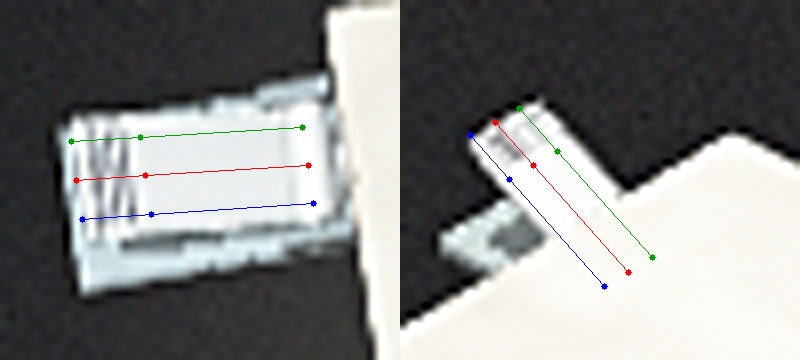

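Using both views, tab_1's mid-line lies at slab x ≈ +72 mm. The end matches the model within a few pixels: (76,180) in the top crop, (509,116) in the side crop. Now I move over it and come down.

Emit:
apply_moves --claw '[-1,-1,-1,-1,-1,-1,-1,-1]' --linear '[[25,-3,0],[25,-3,0],[20,-1,0],[0,0,15],[0,0,15],[0,0,8],[0,0,4],[0,0,0]]' --rot '[[0,0,0],[0,0,0],[0,0,0],[0,0,0],[0,0,0],[0,0,0],[0,0,0],[0,0,0]]'

```text
t: 8.1
tcp_pos: [0.5832, 0.137, 0.0556]
tcp_rot: [-0.0, 0.635, 0.772, -0.0]
force: [-0.0, 0.3, 0.9]
grip_width: 0.0
```

```bash
python3 go.py "[.5836,.1377,.04]"; python3 -c "
from h import *
a=viewer.get_image('top')[90:310,150:420];b=viewer.get_image('side')[110:330,130:400]
cv2.imwrite('pics/p1.png',cv2.resize(np.hstack([a,b]),None,fx=1.45,fy=1.45))"
```

```text
8.1 [0.5832 0.137  0.0556] [-0.02  0.34  0.95] 2.5018704546966802e-05 [ 0.23  0.5  -0.07  1.   -0.    1.61]
rot [-0.0012  0.0001  0.0055]
lin mm [ 0.6  0.6 15.6]
```

View pics/p1.png

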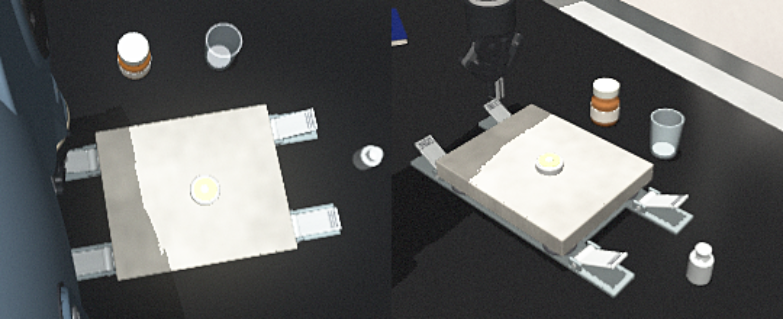

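The fingertip, at (500,95) in the side half, stands just over tab_1's end part. The slab is level again and nothing else has moved. Pressing the tab down.

Emit:
apply_moves --claw '[-1,-1,-1,-1,-1,-1,-1,-1]' --linear '[[0,0,6],[0,0,6],[0,0,2],[0,0,2],[0.5,0,2],[0.5,0,2],[0.5,0,2],[0,0,0]]' --rot '[[0,0,0],[0,0,0],[0,0,0],[0,0,0],[0,0,0],[0,0,0],[0,0,0],[0,0,0]]'

```text
t: 8.87
tcp_pos: [0.5833, 0.1392, 0.0343]
tcp_rot: [-0.0, 0.635, 0.773, 0.0]
force: [-3.3, 0.1, 5.5]
grip_width: -0.0
```

Emit:
apply_moves --claw '[-1,-1,-1,-1,-1,-1,-1,-1]' --linear '[[0.5,0,2],[0.5,0,2],[0.5,0,2],[0.5,0,2],[0.5,0,2],[0.5,0,2],[0,0,0],[0,0,0]]' --rot '[[0,0,0],[0,0,0],[0,0,0],[0,0,0],[0,0,0],[0,0,0],[0,0,0],[0,0,0]]'

```text
t: 9.53
tcp_pos: [0.5829, 0.1423, 0.0224]
tcp_rot: [0.0, 0.635, 0.773, 0.001]
force: [-0.8, 2.4, 4.0]
grip_width: -0.0002
```

Emit:
apply_moves --claw '[-1,-1,-1,-1,-1,-1,-1,-1]' --linear '[[0.5,0,2],[0.5,0,2],[0,0,1.5],[0,0,1],[0,0,1],[0,0,0.7],[0,0,0],[0,0,0]]' --rot '[[0,0,0],[0,0,0],[0,0,0],[0,0,0],[0,0,0],[0,0,0],[0,0,0],[0,0,0]]'

```text
t: 10.2
tcp_pos: [0.5828, 0.1433, 0.0142]
tcp_rot: [-0.0, 0.635, 0.773, 0.001]
force: [-1.3, 3.8, 6.7]
grip_width: 0.0002
```

Emit:
apply_moves --claw '[-1,-1,-1,-1,-1,-1,-1,-1]' --linear '[[0,0,0.7],[0,0,0.5],[0,0,0.5],[0,0,0.5],[0,0,0],[0,0,0],[0,0,0],[0,0,0]]' --rot '[[0,0,0],[0,0,0],[0,0,0],[0,0,0],[0,0,0],[0,0,0],[0,0,0],[0,0,0]]'

```text
t: 10.87
tcp_pos: [0.5829, 0.1435, 0.0127]
tcp_rot: [0.0, 0.635, 0.773, 0.001]
force: [-5.0, 3.7, 16.1]
grip_width: 0.0002
```

Emit:
apply_moves --claw '[-1,-1,-1,-1,-1,-1,-1,-1]' --linear '[[0,0,0.5],[0,0,0.5],[0,0,0],[0,0,0],[0,0,0],[0,0,0],[0,0,0],[0,0,0]]' --rot '[[0,0,0],[0,0,0],[0,0,0],[0,0,0],[0,0,0],[0,0,0],[0,0,0],[0,0,0]]'

```text
t: 11.53
tcp_pos: [0.583, 0.1435, 0.0123]
tcp_rot: [0.0, 0.635, 0.773, 0.001]
force: [-7.9, 3.4, 25.8]
grip_width: -0.0002
```

Emit:
apply_moves --claw '[-1,-1,-1,-1,-1,-1,-1,-1]' --linear '[[0,0,-2],[0,0,-4],[0,0,-10],[0,0,-20],[0,0,-25],[0,0,-25],[0,0,0],[0,0,0]]' --rot '[[0,0,0],[0,0,0],[0,0,0],[0,0,0],[0,0,0],[0,0,0],[0,0,0],[0,0,0]]'

```text
t: 12.2
tcp_pos: [0.5835, 0.1429, 0.0984]
tcp_rot: [0.001, 0.635, 0.773, 0.001]
force: [0.2, -0.4, -0.2]
grip_width: -0.0
```

```bash
python3 go.py "[.6048,.0698,.056]"; python3 -c "
from h import *
a=viewer.get_image('top')[90:310,150:420];b=viewer.get_image('side')[110:330,130:400]
cv2.imwrite('pics/p2.png',cv2.resize(np.hstack([a,b]),None,fx=1.45,fy=1.45))"
```

```text
12.2 [0.5835 0.1429 0.0984] [ 0.22 -0.39 -0.25] -2.221111127926897e-05 [ 0.24  0.47 -0.01  1.09 -0.    1.62]
rot [ 0.003  -0.      0.0057]
lin mm [-75.8   6.6  42.4]
```

View pics/p2.png

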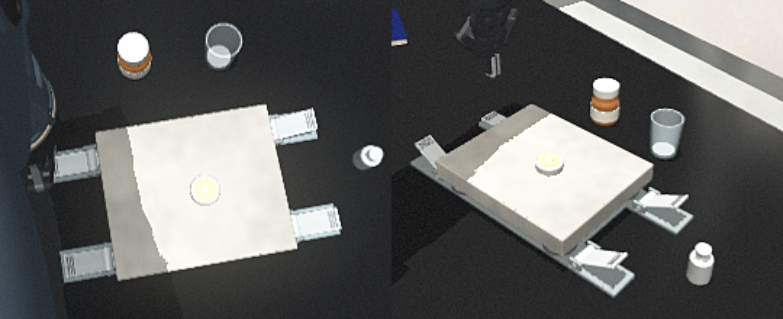

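Lever 1 now lies flat, near (490,118) in the side half. The other three levers are still up, and the slab and level haven't moved. I press corner_1 again.

Emit:
apply_moves --claw '[-1,-1,-1,-1,-1,-1,-1,-1]' --linear '[[-25,2,0],[-25,2,0],[-25,2,0],[0,0,15],[0,0,12],[0,0,9],[0,0,3],[0,0,0]]' --rot '[[0,0,0],[0,0,0],[0,0,0],[0,0,0],[0,0,0],[0,0,0],[0,0,0],[0,0,0]]'

```text
t: 12.97
tcp_pos: [0.6019, 0.0705, 0.0564]
tcp_rot: [-0.001, 0.635, 0.773, -0.001]
force: [-0.2, -0.4, 0.0]
grip_width: 0.0002
```

Emit:
apply_moves --claw '[-1,-1,-1,-1,-1,-1,-1,-1]' --linear '[[0,0,2],[0,0,1],[0,0,0.7],[0,0,0.7],[0,0,0.6],[0,0,0],[0,0,0],[0,0,0]]' --rot '[[0,0,0],[0,0,0],[0,0,0],[0,0,0],[0,0,0],[0,0,0],[0,0,0],[0,0,0]]'

```text
t: 13.63
tcp_pos: [0.6032, 0.0706, 0.054]
tcp_rot: [0.0, 0.635, 0.773, 0.001]
force: [-6.9, 0.2, 16.0]
grip_width: -0.0002
```

It is firm now: 16 N at z = 54.0 mm, against 5 mm of give before. I withdraw.

Emit:
apply_moves --claw '[-1,-1,-1,-1,-1,-1,-1,-1]' --linear '[[0,0,-1],[0,0,-3],[0,0,-10],[0,0,-25],[0,0,-35],[0,0,-35],[0,0,-30],[0,0,-10]]' --rot '[[0,0,0],[0,0,0],[0,0,0],[0,0,0],[0,0,0],[0,0,0],[0,0,0],[0,0,0]]'

```text
t: 14.3
tcp_pos: [0.6043, 0.0705, 0.2073]
tcp_rot: [0.002, 0.635, 0.773, 0.002]
force: [1.1, 0.4, 0.3]
grip_width: 0.0001
```

Emit:
apply_moves --claw '[-1,-1,-1,-1,-1,-1,-1,-1]' --linear '[[30,-25,0],[30,-25,0],[30,-25,0],[30,-25,0],[30,-25,0],[30,-25,0],[0,0,0],[0,0,0]]' --rot '[[0,0,0],[0,0,0],[0,0,0],[0,0,0],[0,0,0],[0,0,0],[0,0,0],[0,0,0]]'

```text
t: 14.97
tcp_pos: [0.4197, 0.219, 0.2023]
tcp_rot: [0.0, 0.634, 0.774, 0.0]
force: [0.1, -0.7, -0.5]
grip_width: -0.0001
```

```bash
python3 go.py; python3 -c "
from h import *
a=viewer.get_image('top')[90:310,150:420];b=viewer.get_image('side')[110:330,130:400]
cv2.imwrite('pics/p3.png',cv2.resize(np.hstack([a,b]),None,fx=1.45,fy=1.45))"
```

```text
14.9667 [0.4197 0.219  0.2023] [ 0.09 -0.69 -0.54] -9.934597592275552e-05 [ 0.48  0.16 -0.17  1.24 -0.    1.85]
rot [ 0.0008 -0.0002  0.009 ]
```

View pics/p3.png

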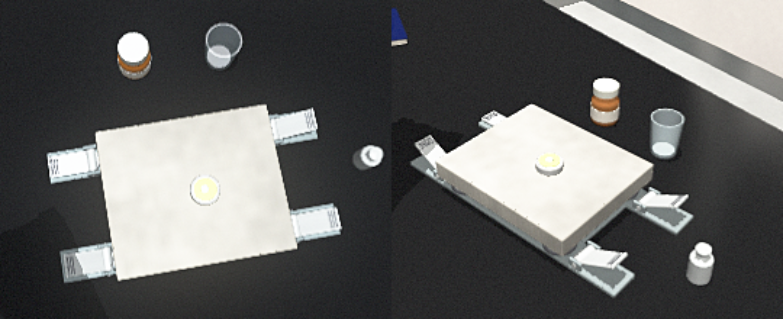

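The last view shows lever 1 flat, the other three up, and the slab, level, jar, beaker and weight where they were. The arm is clear.

```bash
python3 -c "
from rig import job
print(job.close_job())"
```

```text
the job is handed in; nothing more can be done
None
```

The job is done and handed in at about 15 s on the robot's clock: the worn corner was corner_1, its shim lever is flat, and that corner is now firm.

- **Finding the corner:** corner_1 was the first one I pressed. It went down about 5 mm at roughly 8 N, then stopped hard at 19 N. I did not press the other three corners.
- **Shim lever:** I pressed shim_1 down until it stopped, with the fingertip at 12.3 mm above the bench and 26 N on it.
- **Second press:** corner_1 held 16 N with the fingertip at 54.0 mm, its level height.
- **Final pictures:** lever 1 is flat and the other three are up. By eye, the slab, bubble level, weight, jar and beaker have not moved; I did not re-measure them.

One thing disagreed: the lever's mid-line came out at slab x = 70 mm in the top view and 75 mm in the side view. I used 72 mm, and the press worked.

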